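# Check a freehub both ways and bring the brake disc's mark to the pointer

## Robot

A 6-joint arm with a two-finger parallel gripper is mounted at the origin on the work surface. World frame = base frame: x ahead of the robot, y to its left, z up, the work surface at z = 0. Lengths are in m, angles in rad, forces in N, time in s.
With the tool pointing down it reaches from about 0.275 to 0.75 m from the base axis. Payload 10.2 kg.
Tool frame: the origin (TCP) lies on the centre line of the jaws, within the pads' length; the fingertips stand robot.tip_extent ahead of it and the grasp point (between the pads) lies 8 mm behind it (robot.tip_extent is the distance from the TCP to the fingertips, in m); z points along the fingers, y is the line along which they close (so a half turn about z gives the same grasp; the last joint's range is limited). The gripper opens to 88 mm and grips with 3 to 60 N. Pads are 18 mm wide; open, the fingers measure 123 mm over their backs; the gripper's body (75 mm by 187 mm) begins 45 mm behind the grasp point.
Start: joints at [-1.411, 0.313, 1.498, -0, 1.331, -0.223], TCP at [0.196, -0.487, 0.25] pointing down, gripper open.
Joint ranges: [-2.94, 2.94], [-0.97, 2.17], [0.19, 2.56], [-1.23, 4.37], [0.02, 3.11], [-2.88, 2.88]. Speed limits (rad/s): [2.39, 2.39, 3.01, 3.14, 3.14, 3.14].

## Interface

Orientations are given as a unit quaternion [x, y, z, w].
In Python, from plant import robot gives the robot as it stands. The module is installed in compiled form; this text tells all that it offers.
- The arm moves only by the tool move_arm, never from a script. Its argument "motion" is a list that holds one entry, the list of rows, each a list of 5 numbers: the closure, from -1 (fully open) to 1 (shut), then the shift along the tool's x, y, z as a fraction of full scale, then the turn about the tool's z as a fraction of full scale. In form: [[[fingers, tx, ty, tz, turn], ...]]. A call has 1 to 5 rows; each row shifts and turns the commanded pose from where the row before left it, along the tool's axes as they then stand; what a row does not reach is not made up. Full scale, the value 1, is 0.06 m for a shift and 5 degrees for a turn. A row lasts 1/8 s, in which the tool goes at most 62.5 mm and 10.7 degrees, less where a joint would pass 70% of its speed; a pose out of reach is approached as far as the arm can. A call with a number of a shift or a turn outside -1 to 1 is refused whole. A call with a gripper value outside its range is refused whole. The fingers move at their own pace and stop on an object; the grip force is fixed at half the most. Time passes only in rows, so rows that do not move let the fingers close. It gives the time, the measured TCP pose, the force, the opening and the grip force at its end, in the units of the state.
- robot.sense(): the state, without advancing time (a new reading comes with each control period).
- robot.read_camera(name): name is "side" or "top" or "wrist"; returns the picture (480x640x3 uint8, red, green, blue); there is no depth.
- robot.camera_model(name): a dict with "vertical_fov" (degrees; the focal length in pixels is half the picture's height over the tangent of half this angle, whatever the lens; pixels are square), "cx", "cy" (the principal point, pixels), "xyz" and "rotation" of the camera in the world. Camera axes: x right, y down, z forward; pixel columns grow to the right and rows downward; lengths in m; the calibration is good to about 2 mm. A picture is of the moment at which its call begins: read the wrist's pose just before it. camera_model takes no time and is no camera call; for the wrist camera it gives the pose at the moment of the call.
- robot.finish_job(): hands the job in; it is judged then, once.
The state is a dict: "t": time; "joints": joint angles; "qvel": joint speeds; "tau": joint torques, N m; "eef_pos": TCP position; "tool_rot": TCP orientation; "ft_force": force on the tool from outside, world axes, zero at the start; "torque": the same for the moment, N m; "opening": opening from 0.0 (shut) to 1.0 (fully open); "grip_force": force on a finger pad.
Only numpy, scipy, OpenCV 4.12 (cv2) and the standard library are available. Lean on these libraries where they do the work, as an engineer would, in place of code of your own. Each camera call takes 0.05 s, during which the arm holds its last target. There are 200 camera calls.

## Task

On the wheel hub with the blue knob, check the freehub by turning that knob: first anticlockwise (seen from above) about a quarter turn, which should spin loose with the brake disc standing still, then clockwise, so that the cogs grip and carry the disc round until its red mark stands in line with the yellow pointer of the same stand. Let go of the knob, keep off the brake disc itself, and leave the hub with the black knob alone.

Things in the scene. Friction and masses are not known exactly. Their poses are not given: they have to be found in the camera images.
- blue_knob (a point): Middle of the blue knob, on the hub's fixed upright axis, 20 mm below its top (188 mm above the table) and 30 mm above its foot: grip here, at any yaw. Fluted round plastic knob, 41 mm across, 50 mm tall, on a stack of five steel cogs (103 mm wide at the bottom, 59 mm at the top, 34 mm tall) over a blue hub shell and brake disc on a heavy stand. It turns in place without end.
- blue_cogs (a joint): Angle of the blue knob and its cogs relative to the disc, rad, growing anticlockwise from above; 0 to 0.08 at the start. Anticlockwise they spin loose (under 0.08 N m, 18 clicks a turn) and the disc stays; clockwise they turn back at most one click (0.35 rad), then a pawl grips and the disc turns with them.
- blue_disc (a joint): Angle of the blue hub's disc, rad, growing anticlockwise from above; 0: red mark in line with yellow pointer; 0.5 to 1.1 at the start. Steel disc, 160 mm wide, top 53 mm above the table; red mark on its rim, 26 x 16 mm. Pointer: post fixed on the stand 107 mm from the axis, 68 mm tall, any direction. Stiff (0.15 N m), stays put; once past the pointer the knob cannot turn it back.
- black_stand: The other hub, to be left alone: same size and build with a black knob and black shell on a stand of its own; origin on its axis at table height; all of it lies within 113 mm of that axis and below 190 mm.

How it is judged:
On the way, in this order (a step that is already met when the one before it is completed fails the run):
1. the blue knob has been turned anticlockwise by 0.9 rad or more from its gripping position, with the disc left standing (still more than 0.42 rad short of the pointer) (value of joint blue_cogs above 0.9 rad and value of joint blue_disc above 0.42 rad), for 0.1 s.
2. the disc's red mark stands at the yellow pointer, within 0.21 rad (value of joint blue_disc between -0.21 and 0.21 rad), for 0.2 s.
At the end, for the whole second after the job is handed in: The blue hub's disc is at rest with its red mark within 0.21 rad (12 degrees) of the yellow pointer, and the knob is released (all of step 2 and velocity of joint blue_disc between -0.05 and 0.05 rad/s and contact force between the fingers and blue_stand below 0.5 N); the robot touches nothing.
It fails at once if the robot pushes on the blue hub's brake disc or shell itself (contact force between any of the arm, the fingers and blue_disc_c0 above 3 N).
It fails at once if the robot touches the hub with the black knob with more than 3 N (contact force between any of the arm, the fingers and black_stand above 3 N).
It also fails if it takes over 38 s, if anything falls off the work surface, if the arm or the gripper's body presses on something with over 40 N, if the wrist force passes 120 N, or if a joint passes its speed limit or range.

## Working session

There is one attempt and no reset: what is moved stays moved. The work goes in short steps, Python scripts to look and compute and a tool call to move; the robot and the scene stay as the last step left them, time stands still between calls to the robot, and variables do not carry over. Pictures are saved under pics/ and viewed, at most 10 in all, crops included, and the job is handed in when it is done.

Besides the shell and the picture viewer there is one more tool, called after "Request:" by a JSON object that holds its "op" and its "data". move_arm: Moves the arm, as the interface text tells. Shift numbers are shares of 0.06 m and turn numbers shares of 5 degrees, none past 1 either way. Its arguments: {"type":"object","properties":{"motion":{"type":"array","items":{"type":"array","items":{"type":"array","items":{"type":"number","minimum":-1,"maximum":1}}}}},"required":["motion"]}

```bash
mkdir -p pics
python3 - <<'E'
from plant import robot
import cv2
for n in ("top","side"):
    im=robot.read_camera(n); cv2.imwrite(f"pics/{n}0.png",im[:,:,::-1])
    print(n,robot.camera_model(n))
s=robot.sense();print(s, robot.tip_extent)
E
```

```text
top {'vertical_fov': 47.9498411116937, 'cx': 316.6290244572723, 'cy': 233.51339745672908, 'xyz': array([ 0.48660553, -0.00907308,  1.03295131]), 'rotation': array([-0.70128197,  0.71221596, -0.01752989,  0.02539135])}
side {'vertical_fov': 52.232490372534684, 'cx': 326.26819470169534, 'cy': 237.6220874438171, 'xyz': array([0.4333964 , 0.54854797, 0.7275946 ]), 'rotation': array([-0.10623749,  0.92060075, -0.3732107 ,  0.0438364 ])}
{'t': 0.1, 'joints': array([-1.41138929e+00,  3.13397853e-01,  1.49832662e+00, -3.76978180e-05,
        1.33099429e+00, -2.23377936e-01]), 'qvel': array([-0.00014986, -0.00065137, -0.0033742 ,  0.00040695, -0.00021489,
        0.00130857]), 'tau': array([ 2.39193934e-03, -4.02812433e+01, -2.52647924e+01,  6.95594866e-02,
        3.42054083e-02, -6.98490635e-05]), 'eef_pos': array([ 0.19604945, -0.48680886,  0.24922933]), 'tool_rot': array([ 9.81739291e-01,  1.90230513e-01, -2.91194836e-07, -5.63351467e-04]), 'ft_force': array([ 0.92335863, -0.17440807, -0.60038117]), 'torque': array([ 0.02932108, -0.00273934, -0.02777263]), 'grip_force': 0.0, 'opening': 0.9969998828591689} 0.011
```

View pics/top0.png

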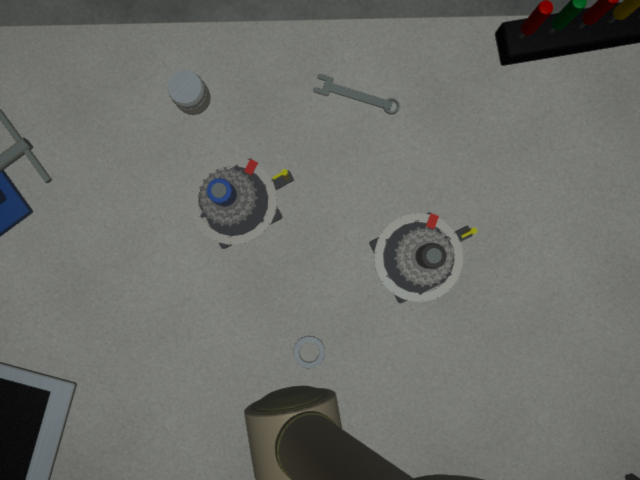

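View pics/side0.png

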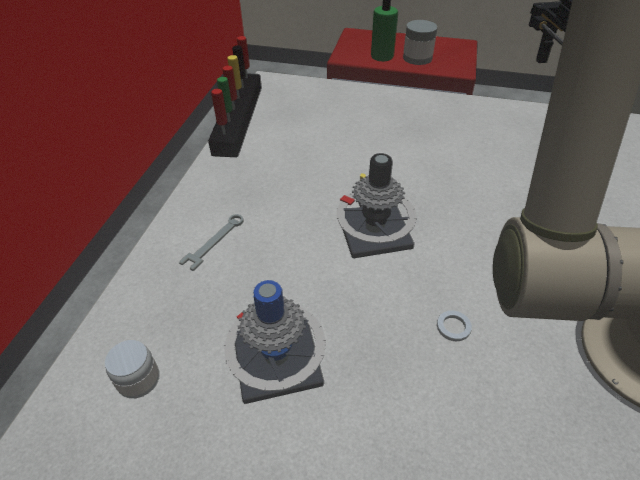

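The top view shows the blue knob's top at about (220,189), its red mark at (252,166) and its yellow pointer at (281,175). The black knob's top is at about (433,257). The side view shows the blue knob's top at about (267,291).

```bash
cat > h.py <<'E'
from plant import robot
import numpy as np, cv2
from scipy.spatial.transform import Rotation as R
def ray(n,u,v,z,m=None):
    m=m or robot.camera_model(n); f=240/np.tan(np.radians(m["vertical_fov"]/2))
    rot=np.array(m["rotation"]); Rm=R.from_quat(rot).as_matrix()
    d=Rm@np.array([(u-m["cx"])/f,(v-m["cy"])/f,1]); c=np.array(m["xyz"])
    return c+d*(z-c[2])/d[2]
def blobs(im,lo,hi,amin=15):
    h=cv2.cvtColor(im,cv2.COLOR_RGB2HSV); k=cv2.inRange(h,lo,hi)
    n,_,s,c=cv2.connectedComponentsWithStats(k)
    return [(c[i].round(1).tolist(),s[i].tolist()) for i in range(1,n) if s[i][4]>=amin]
E
python3 - <<'E'
from h import *
im=cv2.imread("pics/top0.png")[:,:,::-1].copy()
print("red",blobs(im,(0,150,100),(6,255,255)));print("yel",blobs(im,(22,150,80),(35,255,255)));print("blue",blobs(im,(105,120,60),(130,255,255)))
s=im[170:210,195:245]; 
k=ray("top",220,189,.208); print("knob top",k, "side",ray("side",267,291,.208))
c=ray("top",237,204,.053); print("disc",c)
print("black",ray("top",433,257,.208), ray("top",419,257,.053))
for nm,u,v,z in(("red",251.5,166.5,.054),("yel",282,175,.066)):
    p=ray("top",u,v,z);d=p-k; print(nm,p,np.hypot(*d[:2]),np.arctan2(d[1],d[0]))
s=robot.sense(); print(R.from_quat(s["tool_rot"]).as_matrix().round(3))
cv2.imwrite("pics/c1.png",cv2.resize(im[140:260,180:310],None,fx=5,fy=5,interpolation=cv2.INTER_CUBIC)[:,:,::-1])
E
```

```text
red [([545.8, 6.8], [540, 1, 13, 13, 138]), ([613.0, 0.4], [609, 0, 9, 2, 16]), ([250.6, 166.7], [245, 159, 12, 16, 106]), ([431.9, 221.0], [426, 214, 12, 15, 109])]
yel [([281.1, 173.6], [273, 169, 15, 10, 60]), ([469.4, 232.3], [461, 228, 16, 10, 67])]
blue [([10.0, 204.7], [0, 172, 29, 61, 901]), ([219.4, 190.5], [207, 178, 26, 26, 298])]
knob top [0.60795636 0.14771781 0.208     ] side [0.60375701 0.17261517 0.208     ]
disc [0.60261673 0.14614814 0.053     ]
black [ 0.49816821 -0.17703398  0.208     ] [ 0.50072802 -0.18330974  0.053     ]
red [0.67118504 0.11892984 0.054     ] 0.06947383199184726 -0.42725204293320446
yel [0.65245169 0.06225318 0.066     ] 0.09635371275146208 -1.090782370386168
[[ 0.928  0.374 -0.   ]
 [ 0.374 -0.928  0.001]
 [ 0.    -0.001 -1.   ]]
```

View pics/c1.png

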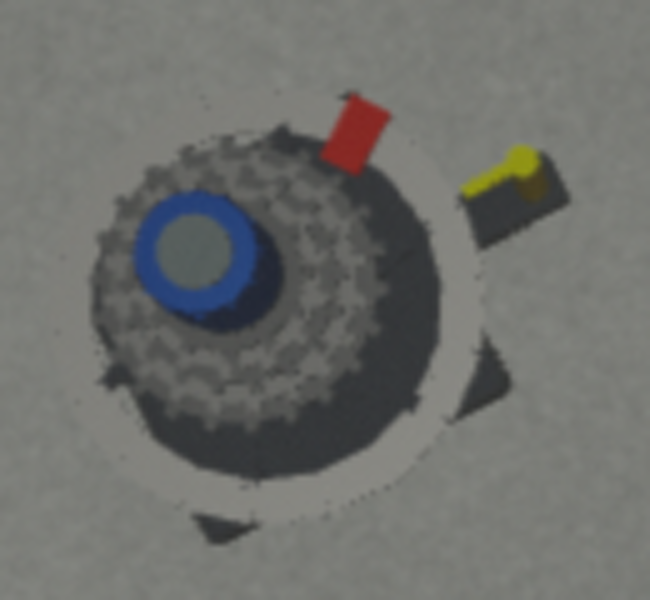

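Run:
```python
from h import *
for z in(.188,.208):
  print(z,ray("top",218.7,190,z),ray("side",267,291,z),"blk",ray("top",433,257,z),ray("side",380.5,159,z))
print("disc",ray("top",233.5,204.5,.053),ray("side",275,346,.053),"blk",ray("top",419,257,.053),ray("side",377,215,.053))
for u,v in((191,203),(276,203),(233,163),(233,244)): print(ray("top",u,v,.053))
k=ray("top",218.7,190,.188)
for nm,u,v,z in(("red",250.7,166.7,.054),("yel",284,172.3,.068)):
    p=ray("top",u,v,z);d=p-k; print(nm,p,np.hypot(*d[:2]),np.arctan2(d[1],d[0]))
```

```text
0.188 [0.60934226 0.15358352 0.188     ] [0.61031445 0.15814493 0.188     ] blk [ 0.49844853 -0.181106    0.188     ] [ 0.50314379 -0.1776111   0.188     ]
0.208 [0.60643708 0.14973344 0.208     ] [0.60375701 0.17261517 0.208     ] blk [ 0.49816821 -0.17703398  0.208     ] [ 0.50055861 -0.15069611  0.208     ]
disc [0.60180325 0.15256408 0.053     ] [0.60823891 0.1621785  0.053     ] blk [ 0.50072802 -0.18330974  0.053     ] [ 0.49897608 -0.17352615  0.053     ]
[0.60584513 0.23047788 0.053     ]
[0.60327841 0.0747615  0.053     ]
[0.67845237 0.15304205 0.053     ]
[0.52954237 0.15389287 0.053     ]
red [0.6708402 0.1204017 0.054    ] 0.06987868258105964 -0.4947924185322296
yel [0.65696176 0.05843784 0.068     ] 0.10639698170332038 -1.1067564783018213
```

Taking the knob's top at z=0.188, both cameras agree: the axis is at about (0.608, 0.155) and the disc is at about 0.61 rad. The pointer radius comes out at 106 mm against 107 given. So I grip at z=0.168 and start moving.

Request:
{"op": "move_arm", "data": {"motion": [[[-1,0.4,-0.28,0,0],[-1,0.8,-0.57,0,0],[-1,0.8,-0.57,0,0],[-1,0.8,-0.57,0,0],[-1,0.8,-0.57,0,0]]]}}

```text
t: 0.72
eef_pos: [0.3397, -0.2621, 0.2496]
tool_rot: [0.982, 0.19, 0.0, -0.0]
ft_force: [0.2, -1.6, -0.9]
opening: 0.998
grip_force: 0.0
```

Request:
{"op": "move_arm", "data": {"motion": [[[-1,0.8,-0.57,0,0],[-1,0.8,-0.57,0,0],[-1,0.8,-0.57,0,0],[-1,0.8,-0.57,0,0],[-1,0.8,-0.57,0,0]]]}}

```text
t: 1.35
eef_pos: [0.4985, -0.0137, 0.2496]
tool_rot: [0.982, 0.19, -0.0, 0.0]
ft_force: [1.0, -1.0, 0.4]
opening: 0.998
grip_force: 0.0
```

Request:
{"op": "move_arm", "data": {"motion": [[[-1,0.6,-0.43,0,0],[-1,0.4,-0.28,0,0],[-1,0,0,0,0]]]}}

```text
t: 1.72
eef_pos: [0.5378, 0.0476, 0.2491]
tool_rot: [0.982, 0.191, -0.0, -0.0]
ft_force: [0.1, -0.1, 0.2]
opening: 1.0
grip_force: 0.0
```

Run:
```python
from h import *
s=robot.sense(); m=robot.camera_model("wrist"); im=robot.read_camera("wrist"); cv2.imwrite("pics/w1.png",im[:,:,::-1])
print(s["t"],s["eef_pos"],s["joints"],m); Rm=R.from_quat(s["tool_rot"]).as_matrix();print(Rm.round(3))
bl=blobs(im,(105,120,60),(130,255,255),100);print("blue",bl)
print("red",blobs(im,(0,150,100),(6,255,255)),"yel",blobs(im,(22,150,80),(35,255,255)))
print((Rm.T@(np.array([.608,.155,.16])-s["eef_pos"]))/.06)
```

```text
1.725 [0.53781796 0.04763405 0.24906311] [-1.28805559e-01  3.46830946e-01  1.45273464e+00  9.53490109e-05
  1.34306418e+00  1.05669139e+00] {'vertical_fov': 68.31821541973319, 'cx': 319.1488332937258, 'cy': 236.77409841199824, 'xyz': array([0.61470268, 0.07911172, 0.38325511]), 'rotation': array([ 0.8181816 , -0.5513393 , -0.09086822,  0.13545043])}
[[ 0.927  0.376 -0.001]
 [ 0.376 -0.927  0.   ]
 [-0.001 -0.001 -1.   ]]
blue [([180.7, 64.9], [139, 22, 82, 87, 3229])]
red [([296.9, 27.8], [280, 9, 34, 38, 620]), ([561.3, 274.5], [548, 263, 28, 24, 332])] yel [([608.1, 318.4], [593, 315, 29, 8, 109])]
[ 1.75772549 -1.21778665  1.48359855]
```

View pics/w1.png

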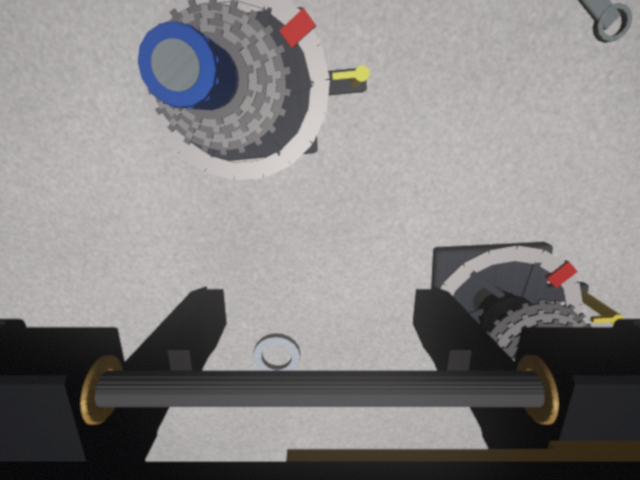

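The wrist view shows the blue knob's top centred at (176,65), the red mark at (297,28) and the pointer's top at (362,73). The black hub is at lower right, below the gripper.

Run:
```python
from h import *
s=robot.sense();Rm=R.from_quat(s["tool_rot"]).as_matrix()
k=ray("wrist",176,65,.188);print(k)
for nm,u,v,z in(("red",297,27.5,.053),("yel",362,73,.068)):
    p=ray("wrist",u,v,z);d=p-k; print(nm,p,np.hypot(*d[:2]),np.arctan2(d[1],d[0]))
k[2]=.16
print((Rm.T@(k-s["eef_pos"]))/.06)
```

```text
[0.61020421 0.15345373 0.188     ]
red [0.67180237 0.12053099 0.053     ] 0.06984439940201195 -0.4908465528705121
yel [0.65857044 0.05797754 0.068     ] 0.10702800731683897 -1.1018994531408435
[ 1.79391484 -1.19589344  1.48491712]
```

Request:
{"op": "move_arm", "data": {"motion": [[[-1,0.6,-0.4,0,0],[-1,0.6,-0.4,0,0],[-1,0.6,-0.4,0,0],[-1,0,0,0.2,0],[-1,0,0,0,0]]]}}

```text
t: 2.4
eef_pos: [0.6101, 0.1521, 0.2364]
tool_rot: [0.982, 0.19, -0.002, -0.0]
ft_force: [0.3, 0.5, -0.4]
opening: 0.996
grip_force: 0.0
```

Run:
```python
from h import *
s=robot.sense();Rm=R.from_quat(s["tool_rot"]).as_matrix()
print(s["eef_pos"],(Rm.T@(np.array([.6102,.1535,.16])-s["eef_pos"]))/.06,s["joints"][5])
```

```text
[0.61006823 0.15209246 0.23644732] [ 0.01454492 -0.02019385  1.27409682] 1.2475082373128519
```

Request:
{"op": "move_arm", "data": {"motion": [[[-1,0.015,-0.02,0.4,0],[-1,0,0,0.4,0],[-1,0,0,0.3,0],[-1,0,0,0.17,0],[-1,0,0,0,0]]]}}

```text
t: 3.02
eef_pos: [0.611, 0.1541, 0.1616]
tool_rot: [0.982, 0.19, -0.0, -0.0]
ft_force: [-0.3, 0.1, 0.9]
opening: 1.0
grip_force: 0.0
```

Run:
```python
from h import *
s=robot.sense();Rm=R.from_quat(s["tool_rot"]).as_matrix()
print(s["eef_pos"],(Rm.T@(np.array([.6102,.1535,.16])-s["eef_pos"]))/.06,s["joints"],Rm.round(3))
```

```text
[0.61100784 0.15414276 0.1615748 ] [-0.01646946  0.00492641  0.02625667] [ 6.15247114e-02  6.16881580e-01  1.27061799e+00 -7.66619820e-05
  1.25475603e+00  1.25043027e+00] [[ 0.928  0.373 -0.001]
 [ 0.373 -0.928 -0.   ]
 [-0.001 -0.    -1.   ]]
```

Centred on the knob within a millimetre. Now I close the fingers.

Request:
{"op": "move_arm", "data": {"motion": [[[1,0,0,0,0],[1,0,0,0,0],[1,0,0,0,0],[1,0,0,0,0],[1,0,0,0,0]]]}}

```text
t: 3.65
eef_pos: [0.6113, 0.155, 0.1616]
tool_rot: [0.982, 0.19, 0.0, -0.0]
ft_force: [0.1, -0.4, 0.4]
opening: 0.462
grip_force: 1.0
```

Request:
{"op": "move_arm", "data": {"motion": [[[1,0,0,0,0],[1,0,0,0,0],[1,0,0,0,-0.3],[1,0,0,0,-0.7],[1,0,0,0,-1]]]}}

```text
t: 4.28
eef_pos: [0.6112, 0.1551, 0.1615]
tool_rot: [0.961, 0.277, -0.0, -0.0]
ft_force: [-0.3, 2.9, 0.9]
opening: 0.448
grip_force: 30.0
```

Request:
{"op": "move_arm", "data": {"motion": [[[1,0,0,0,-1],[1,0,0,0,-1],[1,0,0,0,-1],[1,0,0,0,-1],[1,0,0,0,-1]]]}}

```text
t: 4.9
eef_pos: [0.6112, 0.1552, 0.1616]
tool_rot: [0.878, 0.478, 0.0, -0.0]
ft_force: [-1.1, 2.4, 1.3]
opening: 0.449
grip_force: 30.0
```

Request:
{"op": "move_arm", "data": {"motion": [[[1,0,0,0,-1],[1,0,0,0,-1],[1,0,0,0,-1],[1,0,0,0,-1],[1,0,0,0,-1]]]}}

```text
t: 5.52
eef_pos: [0.6112, 0.1552, 0.1616]
tool_rot: [0.754, 0.657, 0.0, -0.0]
ft_force: [-2.1, 2.0, 1.5]
opening: 0.445
grip_force: 30.0
```

Request:
{"op": "move_arm", "data": {"motion": [[[1,0,0,0,-1],[1,0,0,0,-1],[1,0,0,0,-1],[1,0,0,0,-1],[1,0,0,0,0]]]}}

```text
t: 6.15
eef_pos: [0.6111, 0.1552, 0.1616]
tool_rot: [0.63, 0.777, 0.0, -0.0]
ft_force: [-2.0, 2.3, 0.6]
opening: 0.449
grip_force: 30.0
```

```bash
cat >> h.py <<'E'
def look(tag):
    s=robot.sense(); q=s["tool_rot"]
    print(s["t"],s["eef_pos"],"yaw",2*np.arctan2(q[1],q[0]),s["joints"],s["torque"],s["grip_force"])
    for n in("top","wrist"):
        m=robot.camera_model(n); im=robot.read_camera(n); cv2.imwrite(f"pics/{n}_{tag}.png",im[:,:,::-1])
        for b in blobs(im,(0,150,80),(6,255,255),10):
            p=ray(n,*b[0],.053,m); d=p-[.6104,.154,0]
            if np.hypot(*d[:2])<.12: print(n,"red",b[0],b[1][4],np.hypot(*d[:2]),"disc",np.arctan2(d[1],d[0])+1.104)
E
python3 -c "
from h import *
look('a')"
```

```text
6.15 [0.61111261 0.15517874 0.16155633] yaw 1.7791615177968705 [ 6.29968703e-02  6.17420578e-01  1.26975498e+00  4.36163269e-04
  1.25467790e+00 -1.45503969e-01] [0.4346245  0.13881312 0.00265627] 29.999566935002804
top red [250.5, 166.7] 112 0.06908022600147952 disc 0.6043365947638297
wrist red [401.3, 297.7] 68 0.07893339020278929 disc 0.6714196213576573
```

The disc stood still and the knob turned 1.40 rad anticlockwise. Now clockwise.

Request:
{"op": "move_arm", "data": {"motion": [[[1,0,0,0,0.3],[1,0,0,0,0.7],[1,0,0,0,1],[1,0,0,0,1],[1,0,0,0,1]]]}}

```text
t: 6.88
eef_pos: [0.6112, 0.1552, 0.1615]
tool_rot: [0.756, 0.654, 0.0, -0.0]
ft_force: [-2.4, 3.7, 1.9]
opening: 0.446
grip_force: 30.0
```

Request:
{"op": "move_arm", "data": {"motion": [[[1,0,0,0,1],[1,0,0,0,1],[1,0,0,0,1],[1,0,0,0,0],[1,0,0,0,0]]]}}

```text
t: 7.5
eef_pos: [0.6112, 0.1551, 0.1615]
tool_rot: [0.834, 0.552, 0.0, -0.0]
ft_force: [-2.2, 4.1, 1.7]
opening: 0.446
grip_force: 30.0
```

```bash
python3 -c "
from h import *
look('b')"
```

```text
7.5 [0.6111707  0.15510415 0.16152285] yaw 1.1692541890225487 [6.29009124e-02 6.17506131e-01 1.26970151e+00 3.53430883e-04
 1.25457547e+00 4.64333109e-01] [0.72264002 0.29491691 0.01041486] 29.999835658818483
top red [266.0, 181.8] 110 0.06926703145806032 disc 0.017027947421785594
wrist red [402.8, 296.7] 117 0.07904287018851348 disc 0.07462895672247005
```

The disc is at about 0.02–0.07 rad, in line with the pointer. Now I release and lift off.

Request:
{"op": "move_arm", "data": {"motion": [[[-1,0,0,0,0],[-1,0,0,0,0],[-1,0,0,0,0],[-1,0,0,0,0],[-1,0,0,0,0]]]}}

```text
t: 8.22
eef_pos: [0.6113, 0.1549, 0.1615]
tool_rot: [0.834, 0.551, -0.0, 0.0]
ft_force: [0.9, -0.2, 0.1]
opening: 0.988
grip_force: 0.0
```

Request:
{"op": "move_arm", "data": {"motion": [[[-1,0,0,-0.3,0],[-1,0,0,-0.5,0],[-1,0,0,-0.5,0],[-1,0,0,-0.3,0],[-1,0,0,0,0]]]}}

```text
t: 8.85
eef_pos: [0.6116, 0.155, 0.2587]
tool_rot: [0.834, 0.551, 0.001, 0.001]
ft_force: [0.0, 0.4, 0.4]
opening: 0.997
grip_force: 0.0
```

```bash
python3 -c "
from h import *
look('c')
im=cv2.imread('pics/top_c.png');cv2.imwrite('pics/c2.png',cv2.resize(im[140:260,180:310],None,fx=4,fy=4,interpolation=cv2.INTER_CUBIC))"
```

```text
8.85 [0.61163266 0.15495139 0.25867004] yaw 1.1682671409691887 [ 6.27516091e-02  5.47129978e-01  1.12902570e+00 -3.96768892e-05
  1.46282413e+00  4.65285019e-01] [-0.04947763 -0.04056213  0.01515331] 0.0
top red [265.9, 181.8] 109 0.06910620319341064 disc 0.018302099802073757
wrist red [377.0, 252.2] 163 0.07571754578729321 disc 0.029161165814096668
```

View pics/c2.png

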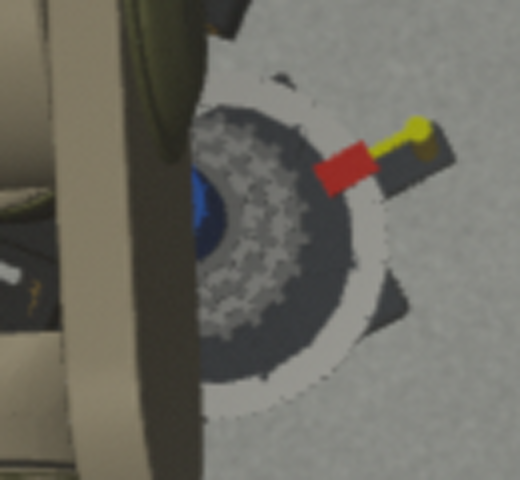

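The red mark, at about (347,168) in the crop, lines up with the yellow pointer, at (410,135). The gripper is clear of the knob.

```bash
python3 -c "
from plant import robot
print(robot.finish_job())"
```

```text
the job is handed in; nothing more can be done
None
```

I handed the job in: the blue knob turned 1.40 rad anticlockwise with the disc standing still, then clockwise until the red mark stood about 0.02–0.03 rad from the yellow pointer, and I let go and lifted clear with no readings suggesting contact with the brake disc or the black hub (no verdict came back).

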